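# Show the decorated tile to the inspection camera

### The job

The hand-decorated tile is clamped in its wooden holder and its decoration has to be checked. Turn the holder's black bar knob clockwise until it clicks over and its arm has swung clear of the tile, lift the tile out, and hold it up in the air before the inspection camera, 15 cm from the lens glass: decorated face squarely towards the lens, centred on it, long sides upright in the camera's view. Finish there, holding the tile still; do not touch the camera with it and leave the bottles and the egg cup where they stand.

Things in the scene. Friction and masses are not known exactly. Their poses are not given: they have to be found in the camera images.
- holder: Tile holder, fixed: light wooden block 84 (x) x 200 (y) x 26 mm. Origin on the table under its centre; z up; at yaw 0 its x points away from the robot (yaw varies). At x 0, y -45 mm stands a steel post with a swing clamp and its black bar knob on top; a small over-centre spring strut sits below the clamp. At y +31 mm is the pocket with the tile.
- pocket (a point): Centre of the mouth of the holder's pocket, 26 mm above the table, axes as the holder's. The pocket is 11.5 (x) x 64 (y) mm, 16 mm deep, open upwards. A low wooden backrest stands behind it (9 mm thick, 7 to 16 mm to -x of this point, 43 mm to either side, up to 54 mm above the table).
- latch (a joint): Swing clamp angle, rad, clockwise from above. 0: arm along +y of the holder, its end 1.5 mm over the tile's top edge, so the tile cannot be lifted. pi/2: open, arm along +x of the holder, clear. Stops at both. A spring detent resists (0.08 Nm at 0, at most 0.12 Nm at 0.25 rad, none at pi/4); past pi/4 it snaps on to the open stop by itself and stays.
- knob_top (a point): Top centre of the knob, on its upright turning axis, 132.5 mm above the table. Bar 12 mm thick, 46 long, 27 tall, standing on a black disc (31 mm across, top 106 mm above the table); below it the steel arm, 14 mm wide, reaches 65 mm from the axis, 93.5 to 102 mm above the table. y of this frame runs along bar and arm towards the arm's end, x across the bar, z up.
- tile: Decorated tile: white fired clay with stripes on one face, 62 x 82 mm, 9 mm thick, about 60 g. x along the short side, y along the long side, z out of the decorated face; origin at the centre of the back. It stands in the pocket, y up, decorated face to +x of the holder (away from the robot), top edge 92 mm above the table. Take it from above by the top edge, across its thickness.
- tile_face (a point): Centre of the tile's decorated face (9 mm along z from the tile's origin), axes as the tile's.
- camera: Camera stand, fixed to the table: dark round foot of 132 mm diameter, steel post of 16 mm diameter and 320 mm tall. Origin under the foot's centre on the table; at yaw 0 its camera looks to -x, towards the robot; yaw varies.
- lens (a point): Centre of the lens glass of the inspection camera, 265 mm above the table, 90 mm in front of the post. The camera looks along -x of this frame, always 20 degrees below level; y is level, z up in its view. 15 cm before the glass is the point (-0.15, 0, 0) m of this frame. Camera body 54 mm wide, 91 mm long, ring light 74 mm across, all behind this point.
- bottle_tall: Bystander: small paint bottle with screw cap, 78 mm tall, 37 mm wide, right of the holder and farther from the robot. Origin under its base.
- bottle_short: Bystander: smaller paint bottle with screw cap, 69 mm tall, 33 mm wide, right of the holder and nearer to the robot. Origin under its base.
- egg_cup: Bystander: white egg cup, 47 mm wide, 49 mm tall, left of the holder. Origin under its foot.
Not all that is in view belongs to the job. What is shaped like the tile but green or yellow is not meant.

How it is judged:
By the outcome, as a careful person would: the job done as asked, in the order asked, and still so for the second after the job is handed in, while the arm keeps its last pose, push and grip.
It also fails if it takes over 45 s, if anything falls off the work surface, if the arm or the gripper's body presses on something with over 40 N, if the wrist force passes 120 N, or if a joint passes its speed limit or range.

### The arm

A 6-joint arm with a two-finger parallel gripper is mounted at the origin on the work surface; the furniture and walls round the work are solid. World frame = base frame: x ahead of the robot, y to its left, z up, the work surface at z = 0. Lengths are in mm, angles in rad, forces in N, time in s.
With the tool pointing down it reaches from about 275 to 1000 mm from the base axis. Payload 8.4 kg.
Tool frame: the origin (TCP) lies on the centre line of the jaws, within the pads' length; the fingertips stand 17 mm ahead of it and the grasp point (between the pads) lies 2 mm behind it; z points along the fingers, y is the line along which they close (so a half turn about z gives the same grasp; the last joint's range is limited). The gripper opens to 85 mm and grips with 20 to 120 N. Pads are 22 mm wide; open, the fingers measure 114 mm over their backs; the gripper's body (76 mm by 85 mm) begins 54 mm behind the grasp point. The pads swing forward as they close: fully open they stand 13 mm farther back than shut.
Start: joints at [-1.203, 0.353, 1.633, -0, 1.155, -0.002], TCP at [225.892, -582.753, 248.281] pointing down, gripper open.
Joint ranges: [-2.63, 2.63], [-0.92, 2.1], [0.06, 2.66], [-1.3, 4.44], [0, 2.69], [-3.02, 3.02]. Speed limits (rad/s): [2.22, 2.22, 2.79, 3.14, 3.14, 3.14].

### API

Orientations are given as [roll, pitch, yaw] about the fixed x, y, z axes, in that order (R = Rz(yaw) Ry(pitch) Rx(roll)).
In Python, from rig import r, eyes gives the robot as it stands. The module is installed in compiled form; this text tells all that it offers.
- The arm moves only by the shell command python3 -m inch 'ROWS' [FORCE]. ROWS is JSON, a list of rows, each a list of 7 numbers: the shift along the tool's x, y, z in m, then the turn, a rotation vector about the tool's x, y, z in degrees, then the closure, from -1 (fully open) to 1 (shut). In form: [[x, y, z, rx, ry, rz, gripper], ...]. A call has 1 to 8 rows; each row shifts and turns the commanded pose from where the row before left it, along the tool's axes as they then stand; what a row does not reach is not made up. A row lasts 1/10 s, in which the tool goes at most 50 mm and 8.59 degrees, less where a joint would pass 70% of its speed; a pose out of reach is approached as far as the arm can. A call with a gripper value outside its range is refused whole. The fingers move at their own pace and stop on an object; FORCE is the grip in N (left out, the last holds). Time passes only in rows, so rows that do not move let the fingers close. It gives the time, the measured TCP pose, the force, the opening and the grip force at its end, in the units of the state.
- r.sense(): the state, without advancing time (a new reading comes with each control period).
- eyes.grab_frame(name): name is "scene" or "top" or "wrist"; returns a dict with "img" (480x640x3 uint8, blue, green, red), "fx", "fy", "cx", "cy" (pixels), "R" (3x3) and "t" (3): a world point X has camera coordinates R X + t; the wrist camera has in their place "hand_eye" (4x4, takes a point from camera to tool coordinates, whose origin is the TCP and whose axes are the flange's). Camera axes: x right, y down, z forward; pixel columns grow to the right and rows downward; lengths in mm; the calibration is good to about 2 mm. A picture is of the moment at which its call begins: read the wrist's pose just before it. There is no depth.
- r.sign_off(): hands the job in; it is judged then, once.
The state is a dict: "clock": time; "qpos": joint angles; "qvel": joint speeds; "joint_efforts": joint torques, N m; "eef_pos": TCP position; "tcp_rot": TCP orientation; "contact_force": force on the tool from outside, world axes, zero at the start; "wrist_torque": the same for the moment, N m; "opening": opening from 0.0 (shut) to 1.0 (fully open); "grasp_force": force on a finger pad.
Only numpy, scipy, OpenCV 4.12 (cv2) and the standard library are available. Lean on these libraries where they do the work, as an engineer would, in place of code of your own. Each camera call takes 0.05 s, during which the arm holds its last target. There are 200 camera calls.

## Working session

There is one attempt and no reset: what is moved stays moved. The work goes in short steps, Python scripts to look and compute and a shell command to move; the robot and the scene stay as the last step left them, time stands still between calls to the robot, and variables do not carry over. Pictures are saved under pics/ and viewed, at most 10 in all, crops included, and the job is handed in when it is done.

```bash
mkdir -p pics
cat > h.py <<'E'
import cv2,json,sys
from rig import r,eyes
import numpy as np
def grab(n,tag):
    s=r.sense(); f=eyes.grab_frame(n); cv2.imwrite(f'pics/{tag}.png',f['img'])
    d={k:(np.array(v).tolist()) for k,v in f.items() if k!='img'}
    d['eef']=np.array(s['eef_pos']).tolist(); d['rot']=np.array(s['tcp_rot']).tolist()
    json.dump(d,open(f'pics/{tag}.json','w')); return f,s
E
python3 - <<'E'
from h import *
for n in('scene','top','wrist'):
    f,s=grab(n,n+'0'); print(n,{k:np.round(v,3).tolist() for k,v in f.items() if k!='img'})
print(s)
E
```

```text
scene {'fx': 501.412, 'fy': 501.412, 'cx': 322.294, 'cy': 239.783, 'R': [[-0.703, -0.712, -0.012], [-0.313, 0.325, -0.893], [0.639, -0.623, -0.451]], 't': [346.02, 328.053, 877.178]}
top {'fx': 466.379, 'fy': 466.379, 'cx': 324.503, 'cy': 241.23, 'R': [[0.018, -1.0, 0.015], [-0.993, -0.02, -0.115], [0.115, -0.013, -0.993]], 't': [-103.333, 580.183, 1309.58]}
wrist {'fx': 424.158, 'fy': 424.158, 'cx': 316.384, 'cy': 245.599, 'hand_eye': [[-0.0, -0.954, -0.3, 76.985], [1.0, -0.0, -0.0, -0.52], [-0.0, -0.3, 0.954, -125.316], [0.0, 0.0, 0.0, 1.0]]}
{'clock': 0.1, 'qpos': array([-1.20335871e+00,  3.53596411e-01,  1.63402097e+00,  2.37895223e-05,
        1.15516866e+00, -2.38529754e-03]), 'qvel': array([-1.89106202e-03, -9.08476579e-04, -1.03300910e-03,  4.42225423e-04,
       -9.38898443e-05, -1.18537059e-03]), 'joint_efforts': array([ 1.32182482e-03, -6.06355548e+01, -3.42818499e+01,  5.22542905e-05,
        3.86002226e-03, -6.19543712e-06]), 'eef_pos': array([ 225.78714708, -582.38933072,  247.6423861 ]), 'tcp_rot': array([-3.14039932e+00, -2.45991936e-05,  3.69813285e-01]), 'contact_force': array([ 0.37132992, -0.20978693,  0.02344041]), 'wrist_torque': array([ 0.00331252,  0.02264541, -0.02924653]), 'grasp_force': 0.0, 'opening': 0.998327813064821}
```

View pics/scene0.png

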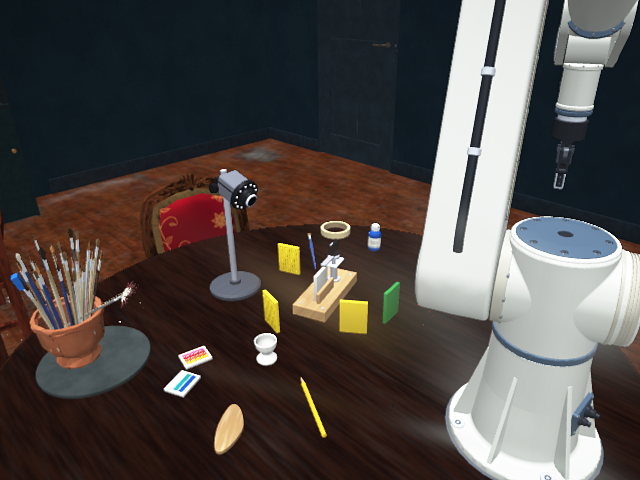

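View pics/top0.png

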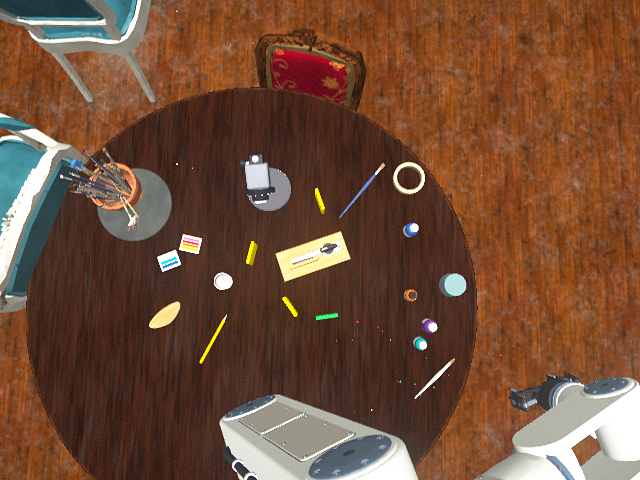

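The scene view shows the white tile in its wooden holder at about (325,290), with the camera on its stand at (235,190). Three yellow plates, at (289,258), (271,310) and (353,316), and one green, at (391,302), stand nearby. The top view shows the holder at (313,256), knob at (328,248), camera foot at (267,189), plates at (320,200), (252,252), (290,307) and (326,316), and egg cup at (223,281). Only the white plate in the pocket fits the description. I'll confirm it in a crop.

Run:
```python
import cv2,numpy as np
a=cv2.imread('pics/top0.png')[140:290,230:390]; b=cv2.imread('pics/scene0.png')[165:325,200:365]
A=cv2.resize(a,(400*160//160,375),interpolation=cv2.INTER_CUBIC); A=cv2.resize(a,None,fx=2.5,fy=2.5,interpolation=2);B=cv2.resize(b,None,fx=2.4,fy=2.4,interpolation=2)
o=np.zeros((390,800,3),np.uint8);o[:A.shape[0],:400]=A;o[:B.shape[0],404:404+B.shape[1]]=B[:, :396];cv2.imwrite('pics/c1.png',o)
```

```text
(no output)
```

View pics/c1.png

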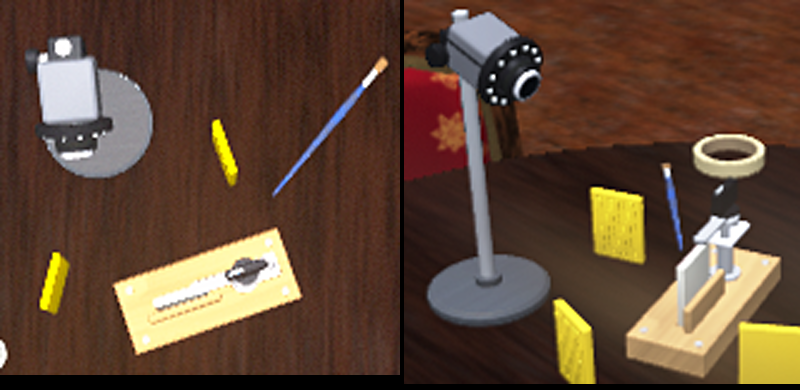

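```bash
cat >> h.py <<'E'
def ray(d,px):
    v=np.array([(px[0]-d['cx'])/d['fx'],(px[1]-d['cy'])/d['fy'],1.])
    if 'hand_eye' in d:
        from scipy.spatial.transform import Rotation as Ro
        H=np.array(d['hand_eye']);T=Ro.from_euler('xyz',d['rot']).as_matrix()
        return T@H[:3,3]+np.array(d['eef']),T@H[:3,:3]@v
    R=np.array(d['R']);return -R.T@np.array(d['t']),R.T@v
def onz(d,px,z):
    o,v=ray(d,px);return o+v*(z-o[2])/v[2]
def tri(*rs):
    A=0;b=0
    for o,v in rs:
        v=v/np.linalg.norm(v);P=np.eye(3)-np.outer(v,v);A=A+P;b=b+P@o
    X=np.linalg.solve(A,b);return X,[np.linalg.norm(np.cross(X-o,v/np.linalg.norm(v))) for o,v in rs]
def L(t):return json.load(open(f'pics/{t}.json'))
E
python3 - <<'E'
from h import *
np.set_printoptions(precision=1,suppress=True)
t,s=L('top0'),L('scene0')
T=lambda u,v:(230+u/2.5,140+v/2.5); S=lambda u,v:(200+(u-404)/2.4,165+v/2.4)
c=np.array([onz(t,T(*p),26) for p in [(115,284),(277,229),(301,297),(138,353)]]);print(c,c.mean(0))
print(np.linalg.norm(c[0]-c[1]),np.linalg.norm(c[1]-c[2]))
d=c[0]-c[1]+c[3]-c[2];print('yaw',np.degrees(np.arctan2(-d[0],d[1])))
print('foot',onz(t,T(99,123),8)); print('ptop',onz(t,T(63,47),320))
print('foot s',onz(s,S(488,290),8))
print('lens',tri(ray(t,T(76,155)),ray(s,S(527,87))))
print('knob',onz(t,T(247,271),132.5),tri(ray(t,T(247,270)),ray(s,S(726,182))))
E
```

```text
[[ 544.3   47.    26. ]
 [ 612.2 -139.2   26. ]
 [ 533.4 -168.    26. ]
 [ 465.4   18.3   26. ]] [538.8 -60.5  26. ]
198.1546213599178 83.85519291602417
yaw 20.042891751692277
foot [737.4  73.4   8. ]
ptop [737.1  74.8 320. ]
foot s [730.2  80.8   8. ]
lens (array([647.8,  67. , 262. ]), [np.float64(0.27165501412166093), np.float64(0.27165501412158966)])
knob [ 551.7 -102.7  132.5] (array([ 552.6, -102.7,  133.4]), [np.float64(0.015173061183550964), np.float64(0.015173061183541114)])
```

The crop confirms it: the white tile stands in the holder under the clamp arm, the knob is at (247,271) of the crop and the lens at (527,87). The holder is at about (539,-60) with yaw 20°, the lens at about (648,67,262). I'll move in for close views.

```bash
python3 -m inch '[[0.037,-0.028,-0.005,0,0,0,-1],[0.037,-0.028,-0.005,0,0,0,-1],[0.037,-0.028,-0.005,0,0,0,-1],[0.037,-0.028,-0.005,0,0,0,-1],[0.037,-0.028,-0.005,0,0,0,-1],[0.037,-0.028,-0.005,0,0,0,-1],[0.037,-0.028,-0.005,0,0,0,-1],[0.037,-0.028,-0.005,0,0,0,-1]]'
python3 -m inch '[[0.037,-0.028,-0.005,0,0,0,-1],[0.037,-0.028,-0.005,0,0,0,-1],[0.010,-0.028,-0.005,0,0,0,-1],[0,0,0,0,0,-8,-1],[0,0,0,0,0,-8,-1],[0,0,0,0,0,-8,-1],[0,0,0,0,0,-8,-1],[0,0,0,0,0,-8,-1]]'
python3 -m inch '[[0,0,0,0,0,-8,-1],[0,0,0,0,0,-8,-1],[0,0,0,0,0,-8,-1],[0,0,0,0,0,-8,-1],[0,0,0,0,0,-8,-1],[0,0,0,0,0,-8,-1],[0,0,0,0,0,-1,-1],[0,0,0,0,0,0,-1]]'
python3 - <<'E'
from h import *
f,s=grab('wrist','w1');print(s['eef_pos'],s['tcp_rot'],s['qpos'])
E
```

```text
clock: 0.95
eef_pos: [421.5, -265.2, 288.5]
tcp_rot: [3.142, -0.0, 0.37]
contact_force: [1.0, -0.3, 0.4]
opening: 1.001
grasp_force: 0.0
clock: 1.75
eef_pos: [468.7, -158.1, 303.1]
tcp_rot: [-3.141, 0.0, 1.074]
contact_force: [0.5, -0.2, -0.2]
opening: 0.998
grasp_force: 0.0
clock: 2.55
eef_pos: [468.8, -158.2, 303.2]
tcp_rot: [-3.141, -0.0, 1.92]
contact_force: [-0.3, -0.8, 0.1]
opening: 1.003
grasp_force: 0.0
[ 468.76260892 -158.18504729  303.1556631 ] [-3.14136966e+00 -2.17300867e-04  1.92006274e+00] [-3.28504409e-01  9.47916643e-02  1.84011494e+00  3.15053321e-05
  1.20699602e+00 -6.77782066e-01]
```

View pics/w1.png

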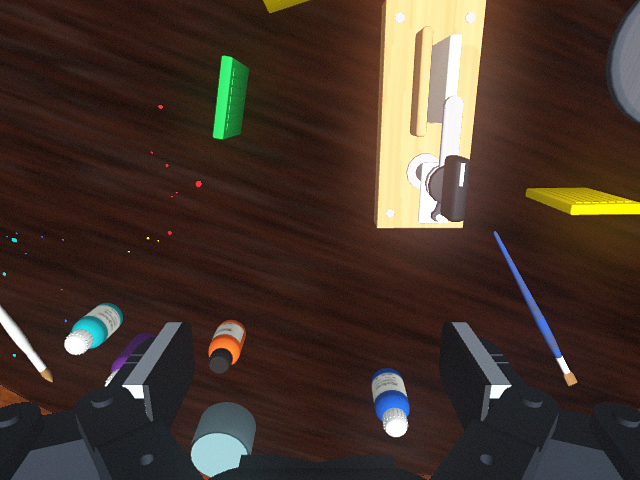

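The wrist view is aligned with the holder, whose near edge is level at row 228 between columns 376 and 464. The knob bar is at (457,188) and the tile's top edge at (456,37). The blue and orange bottles are at (390,400) and (226,345).

Run:
```python
from h import *
np.set_printoptions(precision=1,suppress=True)
w,t,s=L('w1'),L('top0'),L('scene0')
print('corner',onz(w,(376,228),26),onz(w,(464,228),26))
a=np.radians(20);Rz=np.array([[np.cos(a),-np.sin(a)],[np.sin(a),np.cos(a)]])
for p in [(-42,-100),(42,-100)]: print('pred',np.array([538.8,-60.5])+Rz@p)
T=lambda u,v:(230+u/2.5,140+v/2.5); S=lambda u,v:(200+(u-404)/2.4,165+v/2.4)
print('knob3',tri(ray(w,(457,188)),ray(t,T(247,270)),ray(s,S(726,182))),onz(w,(457,188),132.5))
im=cv2.imread('pics/w1.png')
cv2.imwrite('pics/c2.png',cv2.resize(im[15:235,365:485],None,fx=2.7,fy=2.7,interpolation=2))
```

```text
corner [ 534.9 -167.5   26. ] [ 616.1 -137.9   26. ]
pred [ 533.5 -168.8]
pred [ 612.5 -140.1]
knob3 (array([ 552.1, -101.3,  134.1]), [np.float64(1.8691873904399543), np.float64(1.4738600467485647), np.float64(0.6604496283917227)]) [552.8 -99.5 132.5]
```

View pics/c2.png

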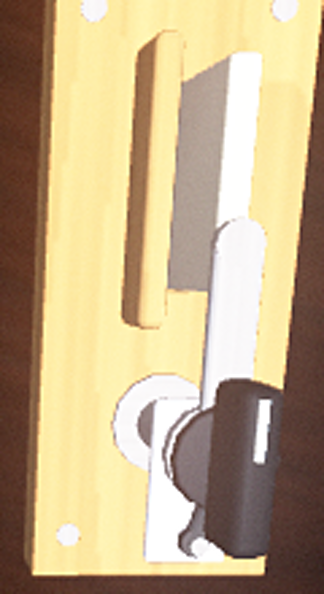

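```bash
python3 -m inch '[[0.006,0.025,0.027,0,0,0,-1],[0.006,0.025,0.027,0,0,0,-1],[0.006,0.025,0.027,0,0,0,-1],[0.006,0.025,0.027,0,0,0,-1],[0,0,0,0,0,0,-1],[0,0,0,0,0,0,-1]]'
python3 - <<'E'
from h import *
f,s=grab('wrist','w2');print(s['eef_pos'],s['tcp_rot'])
E
```

```text
clock: 3.2
eef_pos: [554.1, -100.9, 194.6]
tcp_rot: [-3.14, -0.001, 1.922]
contact_force: [-1.2, -0.6, 0.9]
opening: 0.998
grasp_force: 0.0
[ 554.10019129 -100.93358813  194.62319667] [-3.13978369e+00 -8.66618385e-04  1.92222654e+00]
```

View pics/w2.png

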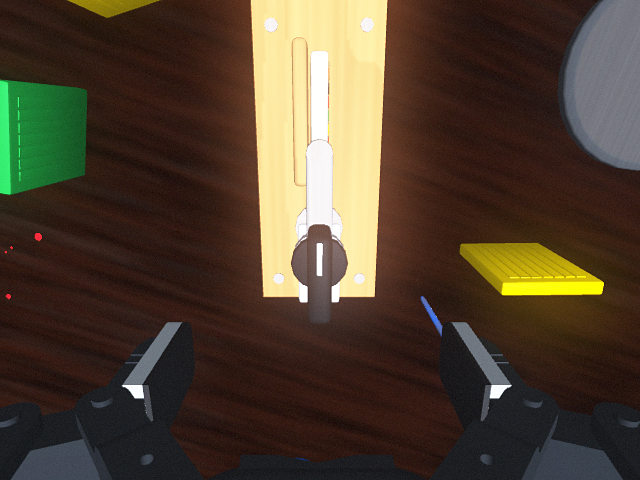

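Run:
```python
from h import *
np.set_printoptions(precision=1,suppress=True)
w,w1,t,s=L('w2'),L('w1'),L('top0'),L('scene0')
c=onz(w,(319.5,273),132.5);print('knob',c,tri(ray(w,(319.5,273)),ray(w1,(461,188.5))))
for p,z in [((319,52),92),((252,0),26),((386,0),26),((264,297),26),((375,297),26),((309.5,225),132.5),((330.5,225),132.5),((319.5,322),132.5)]:print(p,onz(w,p,z)[:2])
print('tile far corner',tri(ray(w,(319,52)),ray(w1,(365+246/2.7,15+52/2.7))))
```

```text
knob [554.  -95.9 132.5] (array([555.6, -98.1, 129.1]), [np.float64(1.4368573130386297), np.float64(1.4368573130386233)])
(319, 52) [519.1  -1.3]
(252, 0) [467.8  19.9]
(386, 0) [545.1  48.2]
(264, 297) [ 536.2 -167. ]
(375, 297) [ 614.9 -138.1]
(309.5, 225) [541.6 -75.5]
(330.5, 225) [550.6 -72.2]
(319.5, 322) [ 562.9 -120.1]
tile far corner (array([519. ,  -1.1,  91.8]), [np.float64(0.20420193186052982), np.float64(0.20420193186051355)])
```

```bash
python3 -m inch '[[0.001,0.001,0.023,0,0,0,-1],[0,0,0.023,0,0,0,-1],[0,0,0.022,0,0,0,-1],[0,0,0,0,0,0,-1]]'
python3 -m inch '[[0,0,0,0,0,0,1],[0,0,0,0,0,0,1],[0,0,0,0,0,0,1],[0,0,0,0,0,0,1],[0,0,0,0,0,0,1],[0,0,0,0,0,0,1],[0,0,0,0,0,0,1],[0,0,0,0,0,0,1]]' 40
python3 -c "
from h import *
s=r.sense();print(s['contact_force'],s['wrist_torque'])"
```

```text
clock: 3.65
eef_pos: [553.3, -100.3, 126.3]
tcp_rot: [-3.139, -0.001, 1.921]
contact_force: [-0.0, -0.1, 0.0]
opening: 1.001
grasp_force: 0.0
clock: 4.45
eef_pos: [555.1, -100.0, 127.9]
tcp_rot: [3.141, 0.0, 1.923]
contact_force: [-2.6, -0.6, 6.4]
opening: 0.132
grasp_force: 39.8
[-2.59977464 -0.60593655  6.36851261] [0.04033554 0.32607683 0.03025311]
```

```bash
python3 -m inch '[[0,0,0,0,0,4,1],[0,0,0,0,0,5,1],[0,0,0,0,0,5,1],[0,0,0,0,0,5,1],[0,0,0,0,0,5,1],[0,0,0,0,0,5,1]]'
python3 -c "
from h import *
s=r.sense();print(s['contact_force'],s['wrist_torque'])"
```

```text
clock: 5.05
eef_pos: [555.8, -99.9, 128.0]
tcp_rot: [3.14, 0.0, 1.414]
contact_force: [0.5, 0.3, 3.7]
opening: 0.133
grasp_force: 39.6
[0.50934392 0.34667951 3.71492353] [ 0.06782368 -0.08502189  0.12373163]
```

```bash
python3 -m inch '[[0,0,0,0,0,5,1],[0,0,0,0,0,5,1],[0,0,0,0,0,5,1],[0,0,0,0,0,5,1],[0,0,0,0,0,5,1],[0,0,0,0,0,6,1],[0,0,0,0,0,6,1],[0,0,0,0,0,6,1]]'
python3 -c "
from h import *
s=r.sense();print(s['contact_force'],s['wrist_torque'])"
python3 -m inch '[[0,0,0,0,0,6,1],[0,0,0,0,0,6,1],[0,0,0,0,0,6,1],[0,0,0,0,0,1,1],[0,0,0,0,0,0,1],[0,0,0,0,0,0,1]]'
python3 -c "
from h import *
s=r.sense();print(s['contact_force'],s['wrist_torque'])"
```

```text
clock: 5.85
eef_pos: [556.5, -100.4, 127.9]
tcp_rot: [3.139, -0.002, 0.662]
contact_force: [3.3, -2.8, 0.2]
opening: 0.131
grasp_force: 39.3
[ 3.30698517 -2.77390948  0.17561551] [-0.42933    -0.50103239 -0.11727505]
clock: 6.45
eef_pos: [556.7, -100.8, 128.0]
tcp_rot: [3.139, -0.003, 0.336]
contact_force: [4.4, -3.3, 0.1]
opening: 0.13
grasp_force: 40.0
[ 4.37490116 -3.32758295  0.14279245] [-0.65660549 -0.52206953  0.54676848]
```

```bash
python3 -m inch '[[0,0,0,0,0,0,-0.3],[0,0,0,0,0,0,-0.3],[0,0,0,0,0,0,-0.3],[0,0,0,0,0,0,-0.3],[0,0,-0.02,0,0,0,-0.3],[0,0,-0.025,0,0,0,-0.3],[0,0,-0.03,0,0,0,-1],[0,0,-0.02,0,0,0,-1]]'
python3 -m inch '[[0,0,0,0,0,-8.2,-1],[0,0,0,0,0,-8.2,-1],[0,0,0,0,0,-8.2,-1],[0,0,0,0,0,-8.2,-1],[0,0,0,0,0,-8.2,-1],[0,0,0,0,0,-8.2,-1],[0,0,0,0,0,-8.2,-1],[0,0,0,0,0,-8.2,-1]]'
python3 -m inch '[[0,0,0,0,0,-8.2,-1],[0,0,0,0,0,-8.2,-1],[0,0,0,0,0,-8,-1],[0,0,0,0,0,0,-1],[0,0,0,0,0,0,-1]]'
python3 - <<'E'
from h import *
f,s=grab('wrist','w3');print(s['eef_pos'],s['tcp_rot'],np.degrees(s['tcp_rot'][2]))
E
```

```text
clock: 7.25
eef_pos: [555.4, -99.9, 224.1]
tcp_rot: [3.141, -0.001, 0.335]
contact_force: [-0.6, -0.3, -0.4]
opening: 0.955
grasp_force: 0.0
clock: 8.05
eef_pos: [554.9, -99.8, 222.2]
tcp_rot: [-3.141, -0.0, 1.486]
contact_force: [-1.1, 0.4, -0.2]
opening: 1.001
grasp_force: 0.0
clock: 8.55
eef_pos: [555.0, -99.9, 222.3]
tcp_rot: [-3.141, -0.0, 1.902]
contact_force: [0.5, 0.2, 0.8]
opening: 1.003
grasp_force: 0.0
[554.95344976 -99.86977134 222.25659837] [-3.14147545e+00 -1.12866350e-04  1.90153289e+00] 108.94980947742431
```

View pics/w3.png

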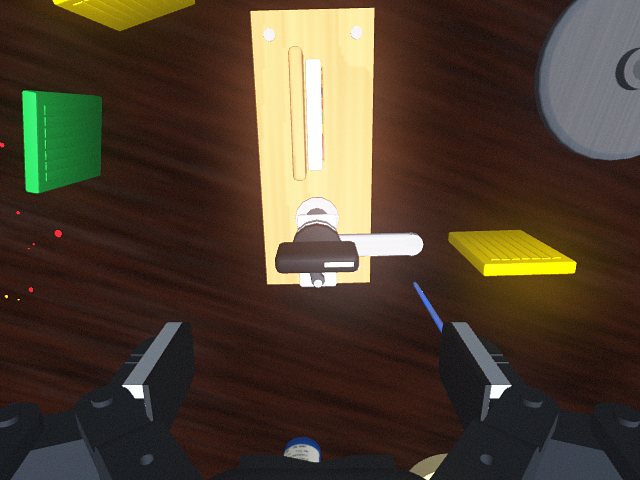

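The clamp arm now points along holder +x, with its end at (420,244), clear of the tile. The tile's top edge runs from (314,60) to (316,170).

Run:
```python
from h import *
np.set_printoptions(precision=1,suppress=True)
w,w2=L('w3'),L('w2')
print([onz(w,p,92)[:2] for p in [(313.5,60),(316.5,170),(315,115)]])
print('far mid',tri(ray(w,(313.5,60)),ray(w2,(319,52))))
c=[onz(w,p,26)[:2] for p in [(250,11),(374,9),(370,283),(267,285)]];print(c,np.mean(c,0))
from scipy.spatial.transform import Rotation as Ro
h=np.array([541,-58.8]);a=np.radians(20);print('pred tile', h+np.array([[np.cos(a),-np.sin(a)],[np.sin(a),np.cos(a)]])@[1.,31])
```

```text
[array([519.7,  -1.1]), array([540.9, -57.9]), array([529.9, -28.4])]
far mid (array([518.9,   0.3,  78.3]), [np.float64(0.29143841364552947), np.float64(0.2914384136458028)])
[array([466.6,  20.5]), array([545.5,  48.9]), array([ 614.9, -138.6]), array([ 535.8, -167.5])] [540.7 -59.2]
pred tile [531.3 -29.3]
```

```bash
python3 -m inch '[[0.038,0,0,0,0,0,-1],[0.037,0,0,0,0,0,-1],[0,0,0.03,0,0,-1,-1],[0,0,0.04,0,0,0,-1],[0,0,0.04,0,0,0,-1],[0,0,0.033,0,0,0,-1],[0,0,0,0,0,0,-1],[0,0,0,0,0,0,-1]]'
python3 -m inch '[[0,0,0,0,0,0,0.6],[0,0,0,0,0,0,0.6],[0,0,0,0,0,0,0.6],[0,0,0,0,0,0,0.75],[0,0,0,0,0,0,1],[0,0,0,0,0,0,1],[0,0,0,0,0,0,1],[0,0,0,0,0,0,1]]' 45
python3 -c "
from h import *
s=r.sense();print(s['contact_force'],s['wrist_torque'],s['eef_pos'],s['tcp_rot'])"
```

```text
clock: 9.4
eef_pos: [530.4, -29.1, 79.5]
tcp_rot: [-3.141, -0.0, 1.922]
contact_force: [0.5, 0.1, 0.2]
opening: 1.002
grasp_force: 0.0
clock: 10.2
eef_pos: [530.5, -29.1, 79.7]
tcp_rot: [3.141, 0.0, 1.923]
contact_force: [-1.3, -0.3, 6.2]
opening: 0.096
grasp_force: 46.3
[-1.31188137 -0.28704276  6.19201696] [0.02434014 0.29960801 0.04972062] [530.53648982 -29.1177737   79.70959751] [3.14138138e+00 1.38567247e-04 1.92314399e+00]
```

```bash
python3 -m inch '[[0,0,-0.01,0,0,0,1],[0,0,-0.02,0,0,0,1],[0,0,-0.03,0,0,0,1],[0,0,-0.04,0,0,0,1],[0,0,-0.05,0,0,0,1],[0,0,-0.05,0,0,0,1],[0,0,-0.05,0,0,0,1],[0,0,-0.05,0,0,0,1]]'
python3 -m inch '[[0.014,0.005,-0.025,0,0,0,1],[0.014,0.005,-0.025,0,0,0,1],[0,0,0,0,0,0,1],[0,0,0,0,0,0,1],[0,0,0,0,0,0,1]]'
python3 - <<'E'
from h import *
f,s=grab('wrist','w4');print(s['eef_pos'],s['tcp_rot'])
a=cv2.imread('pics/top0.png')[150:210,235:300]; b=cv2.imread('pics/scene0.png')[165:230,205:270]
o=np.zeros((600,800,3),np.uint8)
for im,x,y in((a,0,0),(b,400,0)):
    im=cv2.resize(im,None,fx=6,fy=6,interpolation=2)[:600,:400]; o[y:y+im.shape[0],x:x+im.shape[1]]=im
cv2.imwrite('pics/c4.png',o[:400])
E
```

```text
clock: 11.0
eef_pos: [529.6, -29.0, 382.0]
tcp_rot: [3.141, 0.0, 1.923]
contact_force: [1.6, 0.2, -1.2]
opening: 0.099
grasp_force: 45.2
clock: 11.5
eef_pos: [529.5, 0.3, 428.0]
tcp_rot: [-3.14, -0.001, 1.923]
contact_force: [-0.0, -0.1, -0.9]
opening: 0.099
grasp_force: 45.3
[5.29461535e+02 3.21954242e-01 4.28020359e+02] [-3.13955827e+00 -5.02753655e-04  1.92309247e+00]
```

View pics/w4.png

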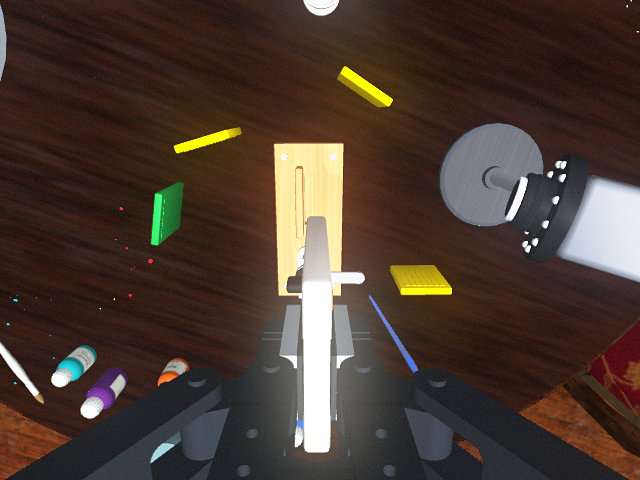

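View pics/c4.png

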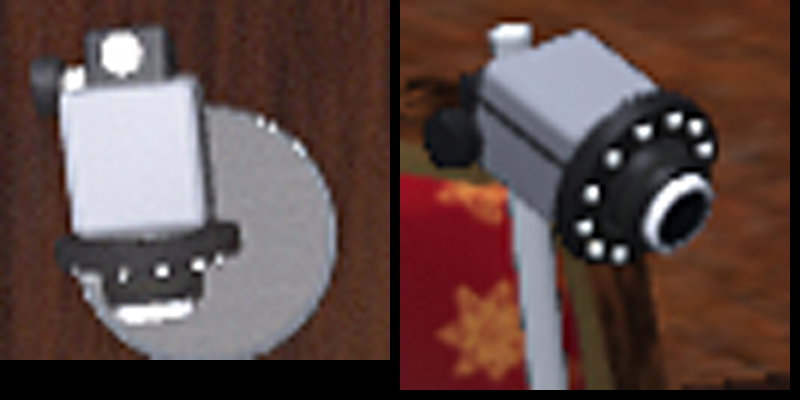

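The wrist view shows the tile hanging straight between the pads, columns 304 to 330, with the lens rim centred at (516,199) and the camera foot at (491,175). The crop shows the lens at (679,213) in the scene half, and in the top half the ring from (57,250) to (240,238) and the post cap at (122,52).

Run:
```python
from h import *
np.set_printoptions(precision=1,suppress=True)
w,t,s,w3=L('w4'),L('top0'),L('scene0'),L('w3')
T=lambda u,v:(235+u/6,150+v/6)
print('lens',tri(ray(w,(516,199)),ray(s,(205+279/6,165+213/6))))
print('lens ends on 265', onz(w,(525,176),265),onz(w,(508,221),265))
print('foot',onz(w,(491.5,174.5),10),'post',onz(w,(490,178),10),onz(w3,(632,69),10))
print('posttop',onz(t,T(122,52),322))
def yaw(a,b): d=a-b; return np.degrees(np.arctan2(-d[0],d[1]))
print('ring top',yaw(onz(t,T(57,253),275),onz(t,T(240,240),275)),'rim',yaw(onz(t,T(117,318),275),onz(t,T(195,305),275)))
print('bodyside',[ (lambda d:np.degrees(np.arctan2(d[1],d[0])))(onz(t,T(*a),z1)-onz(t,T(*b),z2)) for a,b,z1,z2 in [((62,90),(75,235),325,295),((200,78),(212,232),325,295)]])
print('lens w',yaw(onz(w,(525,176),265),onz(w,(508,221),265)))
im=cv2.imread('pics/w4.png')[140:290,470:640]
cv2.imwrite('pics/c5.png',cv2.resize(im,None,fx=4,fy=4,interpolation=2))
```

```text
lens (array([651.4,  65.7, 262.9]), [np.float64(1.4874923992949038), np.float64(1.4874923992949387)])
lens ends on 265 [649.7  82.9 265. ] [653.7  50.9 265. ]
foot [738.4  78.5  10. ] post [738.6  73.9  10. ] [740.8  77.6  10. ]
posttop [736.8  74.2 322. ]
ring top 5.397234657713054 rim 10.878024723808853
bodyside [np.float64(2.703448633907472), np.float64(3.5096304171027595)]
lens w 7.142364690129161
```

View pics/c5.png

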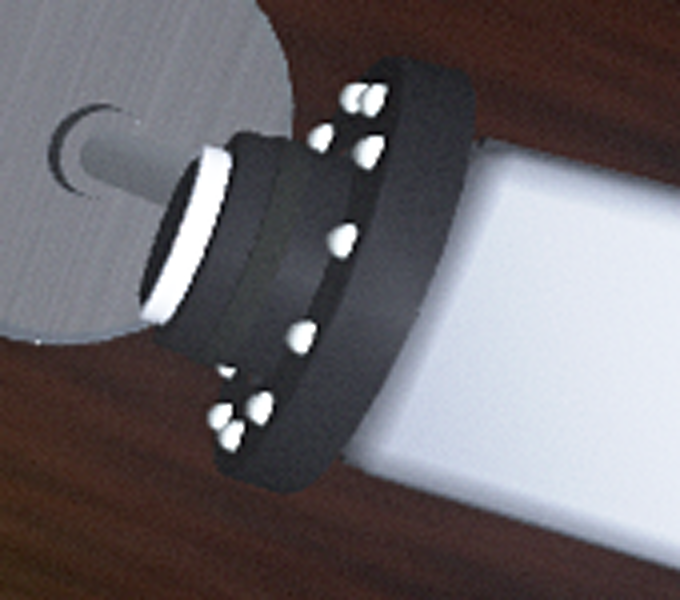

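Run:
```python
from h import *
from scipy.optimize import brentq
w,t,s=L('w4'),L('top0'),L('scene0')
T=lambda p:(235+p[0]/6,150+p[1]/6); W=lambda p:(470+p[0]/4,140+p[1]/4); S=lambda p:(205+(p[0]-400)/6,165+p[1]/6)
def ax(y,p=np.radians(20)): return np.array([np.cos(p)*np.cos(y),np.cos(p)*np.sin(y),np.sin(p)])
def lev(y): return np.array([-np.sin(y),np.cos(y),0])
def sol(d,a,b,f):
    n=np.cross(ray(d,a)[1],ray(d,b)[1]);n/=np.linalg.norm(n)
    g=np.radians(np.linspace(-20,30,101));v=[n@f(y) for y in g]
    for i in range(100):
        if v[i]*v[i+1]<0: return np.degrees(brentq(lambda y:n@f(y),g[i],g[i+1])), np.degrees(abs(v[i+1]-v[i]))/.5
print('w edges',sol(w,W((520,150)),W((675,187)),ax),sol(w,W((345,458)),W((675,570)),ax))
print('w ring pair (led ends)',sol(w,W((355,98)),W((222,418)),lev),sol(w,W((320,137)),W((228,370)),lev))
print('w body/ring edge',sol(w,W((478,145)),W((350,458)),lev))
print('t edges',sol(t,T((62,90)),T((75,235)),ax),sol(t,T((195,78)),T((210,232)),ax))
print('t ring',sol(t,T((57,240)),T((240,228)),lev),'leds',sol(t,T((122,275)),T((198,265)),lev),'back',sol(t,T((62,88)),T((195,77)),lev))
print('s body top edge',sol(s,S((480,92)),S((580,160)),ax),sol(s,S((578,30)),S((660,92)),ax))
```

```text
w edges (np.float64(7.255098146661497), np.float64(0.9396784442136324)) (np.float64(4.2136048862337985), np.float64(0.9308253830349038))
w ring pair (led ends) (np.float64(6.197981311607891), np.float64(0.8668628518860485)) (np.float64(7.147544888356985), np.float64(0.8709038520947047))
w body/ring edge (np.float64(7.932858200220689), np.float64(0.8359661776641205))
t edges (np.float64(4.472952510762081), np.float64(0.9309213663288013)) (np.float64(5.622431205081151), np.float64(0.936485122474766))
t ring (np.float64(5.084399969142537), np.float64(0.9726782786562778)) leds (np.float64(8.894878401301598), np.float64(0.9742018007773464)) back (np.float64(6.163572211389906), np.float64(0.9584244369235335))
s body top edge (np.float64(12.015154378679023), np.float64(0.5995459472548098)) (np.float64(6.804057905487071), np.float64(0.6191039945081457))
```

```bash
python3 -m inch '[[0.012,-0.003,0.038,0,0,0,1],[0.012,-0.003,0.038,0,0,0,1],[0.012,-0.003,0.038,0,0,0,1],[0.012,-0.003,0.038,0,0,0,1],[0.010,-0.003,0.037,0,0,0,1],[0,0,0,0,0,7.1,1],[0,0,0,0,0,7.1,1],[0,0,0,0,0,0,1]]'
python3 -m inch '[[0,0,0,-4,0,0,1],[0,0,0,-4,0,0,1],[0,0,0,-4,0,0,1],[0,0,0,-4,0,0,1],[0,0,0,-4,0,0,1],[0,0,0,0,0,0,1],[0,0,0,0,0,0,1]]'
cat > chk.py <<'E'
from h import *
from scipy.spatial.transform import Rotation as Ro
np.set_printoptions(precision=2,suppress=True)
lens=np.array([649.5,66,264.5]);Rl=(Ro.from_euler('z',6,degrees=True)*Ro.from_euler('y',-20,degrees=True)).as_matrix()
s=r.sense();R=Ro.from_euler('xyz',s['tcp_rot']).as_matrix()
off=np.array([0,4.5,28.7])
goalR=np.c_[Rl[:,1],Rl[:,0],-Rl[:,2]]
print('goal',goalR[:,1],s['tcp_rot'],s['eef_pos'],'q',s['qpos'])
print('rotvec tool deg',Ro.from_matrix(R.T@goalR).as_rotvec(degrees=True))
face=s['eef_pos']+R@off
print('face in lens frame',Rl.T@(face-lens))
print('shift tool mm',R.T@(lens-150*Rl[:,0]-face))
H=np.linalg.inv(np.array(L('w4')['hand_eye']));d=L('w4')
for p in [(31,4.5,69.7),(31,-4.5,69.7),(31,4.5,-12.3),(31,-4.5,-12.3)]:
    c=H[:3,:3]@p+H[:3,3];print(p,c[:2]/c[2]*d['fx']+[d['cx'],d['cy']])
E
python3 chk.py
```

```text
clock: 12.35
eef_pos: [495.2, 49.5, 239.0]
tcp_rot: [-3.139, 0.0, 1.673]
contact_force: [0.0, 0.1, 0.4]
opening: 0.096
grasp_force: 45.2
clock: 13.05
eef_pos: [495.8, 49.7, 240.3]
tcp_rot: [2.794, 0.001, 1.677]
contact_force: [-0.3, -0.4, -0.8]
opening: 0.094
grasp_force: 45.2
goal [0.93 0.1  0.34] [2.79 0.   1.68] [495.81  49.67 240.3 ] q [ 0.09  0.    2.14  0.01  0.65 -0.01]
rotvec tool deg [-0.1   0.01  0.09]
face in lens frame [-149.06   -0.18    1.42]
shift tool mm [ 0.18 -0.94  1.42]
(31, 4.5, 69.7) [325.36 215.06]
(31, -4.5, 69.7) [306.27 215.08]
(31, 4.5, -12.3) [331.41 281.36]
(31, -4.5, -12.3) [300.05 281.39]
```

```bash
python3 -m inch '[[0,-0.001,0.0015,0,0,0,1],[0,0,0,0,0,0,1],[0,0,0,0,0,0,1],[0,0,0,0,0,0,1],[0,0,0,0,0,0,1],[0,0,0,0,0,0,1],[0,0,0,0,0,0,1],[0,0,0,0,0,0,1]]'; python3 chk.py | head -5
python3 - <<'E'
from h import *
f,s=grab('scene','s5'); g,_=grab('top','t5')
from scipy.spatial.transform import Rotation as Ro
R=Ro.from_euler('xyz',s['tcp_rot']).as_matrix()
# check the tile's white blob against its predicted outline in both views
for n,f in(('scene',f),('top',g)):
    P=np.array([np.array(f['R'])@(s['eef_pos']+R@np.array(p))+f['t'] for p in [(a,b,c) for a in(31,-31) for b in(4.5,-4.5) for c in(-12.3,69.7)]])
    px=P[:,:2]/P[:,2:]*f['fx']+[f['cx'],f['cy']];lo,hi=px.min(0),px.max(0)
    m=cv2.inRange(cv2.cvtColor(f['img'],cv2.COLOR_BGR2HSV),(0,0,120),(180,60,255))
    x0,y0=(lo-12).astype(int);x1,y1=(hi+12).astype(int);k=cv2.connectedComponentsWithStats(m[y0:y1,x0:x1])[2][1:]
    k=k[k[:,4].argmax()];print(n,'pred',lo.round(1),hi.round(1),'blob',k[0]+x0,k[1]+y0,k[0]+k[2]+x0,k[1]+k[3]+y0)
E
```

```text
clock: 13.85
eef_pos: [495.6, 49.9, 238.5]
tcp_rot: [2.793, -0.0, 1.675]
contact_force: [0.5, -0.1, -0.9]
opening: 0.094
grasp_force: 45.2
goal [0.93 0.1  0.34] [ 2.79 -0.    1.68] [495.58  49.87 238.54] q [ 0.1   0.01  2.14  0.01  0.65 -0.01]
rotvec tool deg [-0.    0.   -0.01]
face in lens frame [-149.81    0.05   -0.16]
shift tool mm [-0.05 -0.19 -0.16]
(31, 4.5, 69.7) [325.36 215.06]
scene pred [284.6 218. ] [315.5 259.2] blob 287 221 311 259
top pred [252.9 255.5] [280.8 270.2] blob 242 271 277 282
```

The tile's outline in the scene view matches the prediction and the pose has settled, so I'm handing in. (The blob picked in the top view lies outside the predicted outline, probably the white arm, so that view confirmed nothing.)

```bash
python3 -c "
from rig import r
print(r.sign_off())"
```

```text
the job is handed in; nothing more can be done
None
```

The job is handed in: I turned the clamp open, lifted the tile out and am holding it still, 15 cm square before the lens; my camera-pose estimate should be good to about 2 mm and 1–2°.

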